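# Sort the printing things back into their trays

## Task

Clear up after the printing session: lay both ink tubes flat, side by side, in the yellow tray, stand both stamps upright in the green tray, and lay the eraser flat in the wooden tray. Everything must rest on its tray's floor with nothing on top of anything else; leave the pigment jar and the carved lino block where they are.

Things in the scene. Friction and masses are not known exactly. Their poses are not given: they have to be found in the camera images.
- ink_tube_red: white ink tube with red print and a black cap, lying flat on the desk, 36 x 116 x 24 mm, 75 g. Origin: centre of its underside; long axis y, the cap at -y (18 mm long), the flattened tail, 36 mm wide, at +y; z up. Pinch it across (along x) at the middle, where it is 26 to 36 mm wide.
- ink_tube_blue: white ink tube with blue print and a white cap, lying flat on the desk, 36 x 131 x 24 mm, 75 g. Origin: centre of its underside; long axis y, the cap at -y (18 mm long), the flattened tail, 36 mm wide, at +y; z up. Pinch it across (along x) at the middle, where it is 26 to 36 mm wide.
- peg_stamp: small round stamp standing on its foot, cream below and black above, 20 mm across, 35 mm tall, 20 g. Origin: centre of its underside; z up along the stamp.
- frame_stamp: black self-inking stamp with a red panel, standing on its foot, 50 g, 68 mm tall. Foot 29 mm in x by 40 mm in y; handle block at the top (from 52 to 68 mm height) 22 mm in x by 44 mm in y: pinch it along x. Origin: centre of its underside; z up.
- eraser: white eraser in a blue sleeve lying flat, 21 mm in x by 42 mm in y by 13 mm high, 16 g. Origin: centre of its underside; z up. Pinch it along x.
- ink_tray: large low yellow painted tray, for the ink tubes, 156 mm in x by 170 mm in y outside (150 x 164 mm inside), fixed to the desk; inner floor 7 mm above the desk, walls 3 mm thick, rim 24 mm above the desk. Origin: centre of its underside, on the desk; z up; a blank label holder on its -x side.
- stamp_tray: low tray of green plastic, for the stamps, 100 mm in x by 124 mm in y outside (94 x 118 mm inside), fixed to the desk; inner floor 7 mm above the desk, walls 3 mm thick, rim 24 mm above the desk. Origin: centre of its underside, on the desk; z up; a blank label holder on its -x side.
- eraser_tray: small low wooden tray, for the eraser, 92 mm in x by 108 mm in y outside (86 x 102 mm inside), fixed to the desk; inner floor 7 mm above the desk, walls 3 mm thick, rim 24 mm above the desk. Origin: centre of its underside, on the desk; z up; a blank label holder on its -x side.
- pigment_jar: glass jar of white pigment with a wooden lid, 59 mm across, 88 mm tall, 200 g, standing loose among the things to be sorted; to be left alone. Origin: centre of its underside.
- lino_block: carved lino block, black and turquoise, 99 x 102 x 5 mm, lying loose at the right of the work; to be left alone. Origin: centre of its underside.
Things that resemble listed ones, but are neither listed nor needed, are in the scene too. Leave any orange, pink or turquoise look-alike of the eraser alone.

How it is judged (in metres and radians):
At the end, for the whole second after the job is handed in: Tubes flat (0.1 rad) in the yellow tray, stamps upright (0.15 rad) in the green tray, eraser flat (0.1 rad) in the wooden tray: each origin between the walls, 4 to 12 mm above the tray's underside, at rest. Jar (upright) and lino block within 20 mm of their starts (x of ink_tube_red in the frame of ink_tray between -0.065 and 0.065 m and y of ink_tube_red in the frame of ink_tray between -0.07 and 0.07 m and z of ink_tube_red in the frame of ink_tray between 0.004 and 0.012 m and angle between each of ink_tube_red, ink_tube_blue, eraser's own z axis and vertical below 0.1 rad and linear speed of each of ink_tube_red, ink_tube_blue, peg_stamp, frame_stamp, eraser below 0.02 m/s and x of ink_tube_blue in the frame of ink_tray between -0.065 and 0.065 m and y of ink_tube_blue in the frame of ink_tray between -0.07 and 0.07 m and z of ink_tube_blue in the frame of ink_tray between 0.004 and 0.012 m and x of peg_stamp in the frame of stamp_tray between -0.045 and 0.045 m and y of peg_stamp in the frame of stamp_tray between -0.055 and 0.055 m and z of peg_stamp in the frame of stamp_tray between 0.004 and 0.012 m and angle between each of peg_stamp, frame_stamp's own z axis and vertical below 0.15 rad and x of frame_stamp in the frame of stamp_tray between -0.045 and 0.045 m and y of frame_stamp in the frame of stamp_tray between -0.055 and 0.055 m and z of frame_stamp in the frame of stamp_tray between 0.004 and 0.012 m and x of eraser in the frame of eraser_tray between -0.04 and 0.04 m and y of eraser in the frame of eraser_tray between -0.047 and 0.047 m and z of eraser in the frame of eraser_tray between 0.004 and 0.012 m and distance of each of pigment_jar, lino_block from where it was at the start of the episode below 0.02 m and angle between pigment_jar's own z axis and vertical below 0.2 rad); the robot touches nothing.
It fails at once if the pigment jar is knocked over or pushed 20 mm or more away (distance of pigment_jar from where it was at the start of the episode above 0.02 m or angle between pigment_jar's own z axis and vertical above 0.2 rad).
It fails at once if the carved lino block is pushed 20 mm or more away (distance of lino_block from where it was at the start of the episode above 0.02 m).
It also fails if it takes over 112 s, if anything falls off the work surface, if the arm or the gripper's body presses on something with over 40 N, if the wrist force passes 120 N, or if a joint passes its speed limit or range.

## Robot

A 7-joint arm with a two-finger parallel gripper is mounted at the origin on a cart in front of the work surface, level with it; the furniture and walls round the work are solid. World frame = base frame: x ahead of the robot, y to its left, z up, the work surface at z = 0. Lengths are in mm, angles in degrees, forces in N, time in s.
With the tool pointing down it reaches from about 425 to 875 mm from the base axis. Payload 9.9 kg.
Tool frame: the origin (TCP) lies at the very end of the fingers, on their centre line; the grasp point (between the pads) lies 19 mm behind it (robot.pinch_z is the distance from the TCP to the grasp point, in mm); z points along the fingers, y is the line along which they close (so a half turn about z gives the same grasp; the last joint's range is limited). The gripper opens to 85 mm and grips with 20 to 120 N. Pads are 22 mm wide; open, the fingers measure 114 mm over their backs; the gripper's body (76 mm by 85 mm) begins 54 mm behind the grasp point. The pads swing forward as they close: fully open they stand 13 mm farther back than shut.
Start: joints at [-70.749, 32.985, 1.427, 82.34, -0.859, 64.687, -3.237], TCP at [275.108, 616.396, 231.289] pointing down, gripper open.
Joint ranges: [-157.87, 157.87], [-19.46, 123.44], [-87.15, 90], [11.01, 140.99], [-62.26, 242.26], [9.8, 113.94], [-161.44, 161.44]. Speed limits (degrees/s): [127.2, 127.2, 172.46, 172.46, 180, 180, 180].

## Interface

Orientations are given as a 3x3 rotation matrix whose columns are the frame's x, y, z axes.
In Python, from rig import robot, viewer gives the robot as it stands.
- The arm moves only by the tool carry_out, never from a script. Its argument "deltas" is a list of rows, each a list of 5 numbers: the shift along the tool's x, y, z in m, then the turn about the tool's z in degrees, then the finger opening in m, from 0 to 0.0854. A call has 1 to 8 rows; each row shifts and turns the commanded pose from where the row before left it, along the tool's axes as they then stand; what a row does not reach is not made up. A row lasts 1/10 s, in which the tool goes at most 50 mm and 8.59 degrees, less where a joint would pass 70% of its speed; a pose out of reach is approached as far as the arm can. A call with a gripper value outside its range is refused whole. The fingers move at their own pace and stop on an object; the grip force is fixed at half the most. Time passes only in rows, so rows that do not move let the fingers close. It gives the time, the measured TCP pose, the force, the opening and the grip force at its end, in the units of the state.
- robot.read_state(): the state, without advancing time (a new reading comes with each control period).
- viewer.camera(name): name is "scene" or "top"; returns a dict with "image" (420x560x3 uint8, blue, green, red), "fx", "fy", "cx", "cy" (pixels), "origin" and "orientation" of the camera in the world. Camera axes: x right, y up, looking along -z (the intrinsics and any distortion apply to the point x, -y, -z); pixel columns grow to the right and rows downward; lengths in mm; the calibration is good to about 2 mm. A picture is of the moment at which its call begins. There is no depth.
- robot.job_done(): hands the job in; it is judged then, once.
The state is a dict: "clock": time; "joint_pos": joint angles; "joint_velocities": joint speeds; "effort": joint torques, N m; "ee_pos": TCP position; "eef_rot": TCP orientation; "wrist_force": force on the tool from outside, world axes, zero at the start; "wrist_torque": the same for the moment, N m; "gripper_width": finger opening in mm; "grasp_force": force on a finger pad.
Only numpy, scipy, OpenCV 4.12 (cv2) and the standard library are available. Lean on these libraries where they do the work, as an engineer would, in place of code of your own. Each camera call takes 0.05 s, during which the arm holds its last target. There are 200 camera calls.

## Working session

There is one attempt and no reset: what is moved stays moved. The work goes in short steps, Python scripts to look and compute and a tool call to move; the robot and the scene stay as the last step left them, time stands still between calls to the robot, and variables do not carry over. Pictures are saved under pics/ and viewed, at most 14 in all, crops included, and the job is handed in when it is done.

Besides the shell and the picture viewer there is one more tool, called after "Call:" as name(argument=value, ...), one argument or row to a line, values as JSON. carry_out: Moves the arm, as the interface text tells. Its arguments: {"type":"object","properties":{"deltas":{"type":"array","items":{"type":"array","items":{"type":"number"}}}},"required":["deltas"]}

```bash
mkdir -p pics; ls; python3 - <<'E'
from rig import robot, viewer
import cv2,numpy as np
for n in("top","scene"):
    c=viewer.camera(n); cv2.imwrite(f"pics/{n}0.png",c["image"]); 
    print(n,{k:(np.round(v,4).tolist() if k!="image" else 0) for k,v in c.items()})
s=robot.read_state();print(s)
E
```

```text
pics
top {'image': 0, 'fx': 534.3206, 'fy': 534.3206, 'cx': 268.908, 'cy': 209.3132, 'origin': [219.9012, -79.4003, 1311.6562], 'orientation': [[0.0004, 0.9773, -0.212], [-1.0, -0.0001, -0.0022], [-0.0022, 0.212, 0.9773]]}
scene {'image': 0, 'fx': 437.298, 'fy': 437.298, 'cx': 270.757, 'cy': 212.9489, 'origin': [-17.6512, -646.3928, 808.4393], 'orientation': [[0.7443, 0.4812, -0.463], [-0.6676, 0.52, -0.5329], [-0.0157, 0.7057, 0.7083]]}
{'clock': 0.1, 'joint_pos': array([-70.74910811,  33.02937766,   1.42172056,  82.38062341,
        -0.85962225,  64.68798067,  -3.23850985]), 'joint_velocities': array([ 0.02790411, -0.08295868, -0.07606948, -0.16788431,  0.01738307,
       -0.03758034,  0.03760726]), 'effort': array([ 6.19353101e-03, -7.67303252e+01,  2.25803219e+00, -2.86607462e+01,
        1.58654829e-02,  8.65705922e-03,  1.72020367e-05]), 'ee_pos': array([274.91783372, 616.0307363 , 230.51627799]), 'eef_rot': array([[-9.13188984e-01,  4.07535956e-01, -5.69022597e-04],
       [ 4.07536350e-01,  9.13187888e-01, -1.41621558e-03],
       [-5.75342288e-05, -1.52516986e-03, -9.99998835e-01]]), 'wrist_force': array([ 0.44693436,  1.34921951, -0.46892463]), 'wrist_torque': array([-0.00503752, -0.03758212,  0.01164756]), 'grasp_force': 0.0, 'gripper_width': 84.82874373528425}
```

View pics/top0.png

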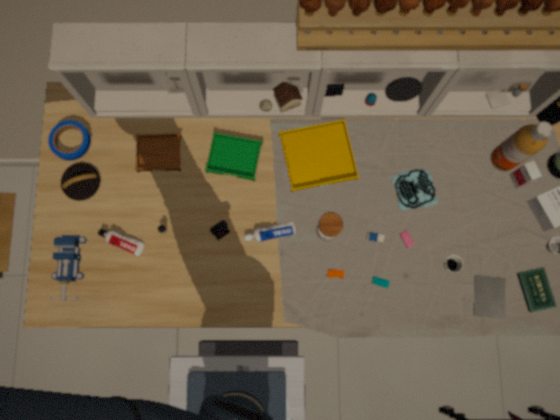

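View pics/scene0.png

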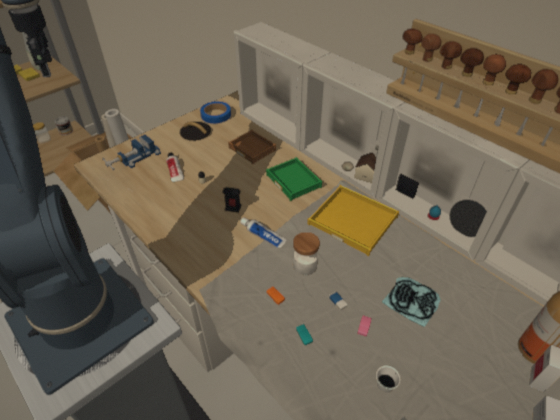

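The top view shows the red tube near (122,242), peg stamp (162,228), frame stamp (220,230), blue tube (271,233), jar (330,226), eraser (376,237). The trays are wood (158,152), green (235,155) and yellow (318,155). The scene view shows the same things: red tube (175,168), peg (201,177), frame stamp (232,199), blue tube (265,234), eraser (339,300).

```bash
cat > h.py <<'E'
import cv2,numpy as np
from rig import robot,viewer
def ray(c,p):
    d=np.array([(p[0]-c["cx"])/c["fx"],-(p[1]-c["cy"])/c["fy"],-1.0])
    return np.array(c["origin"],float),np.array(c["orientation"])@d
def onz(c,p,z):
    o,d=ray(c,p); return o+d*(z-o[2])/d[2]
def proj(c,P):
    q=np.array(c["orientation"]).T@(np.array(P,float)-c["origin"])
    return np.array([c["cx"]-c["fx"]*q[0]/q[2],c["cy"]+c["fy"]*q[1]/q[2]])
def two(c1,p1,c2,p2):
    o1,d1=ray(c1,p1);o2,d2=ray(c2,p2)
    t=np.linalg.lstsq(np.c_[d1,-d2],o2-o1,rcond=None)[0]
    a,b=o1+t[0]*d1,o2+t[1]*d2
    return (a+b)/2,np.linalg.norm(a-b)
E
python3 - <<'E'
from h import *
a=viewer.camera("top");b=viewer.camera("scene")
np.save("top.npy",a,allow_pickle=True);np.save("scene.npy",b,allow_pickle=True)
A=a["image"];B=b["image"]
cv2.imwrite("pics/t1.png",cv2.resize(A[200:265,95:295],None,fx=4,fy=4,interpolation=cv2.INTER_CUBIC))
top=cv2.resize(A[200:265,95:295],None,fx=4,fy=4,interpolation=cv2.INTER_CUBIC)
t2=cv2.resize(A[205:255,310:420],None,fx=4,fy=4,interpolation=cv2.INTER_CUBIC)
s=cv2.resize(B[150:250,155:295],None,fx=4,fy=4,interpolation=cv2.INTER_CUBIC)
im=np.zeros((600,800,3),np.uint8);im[:200,:440]=t2
s=cv2.resize(B[150:250,155:295],None,fx=4,fy=4,interpolation=cv2.INTER_CUBIC);im[200:600,:560]=s
e=cv2.resize(B[285:315,320:360],None,fx=4,fy=4,interpolation=cv2.INTER_CUBIC);im[:120,500:660]=e
cv2.imwrite("pics/t2.png",im)
# trays: saturated colours
for n,lo,hi in(("yellow",(20,150,80),(32,255,255)),("green",(50,120,30),(80,255,255))):
  for nm,c in(("top",a),("scene",b)):
    m=cv2.inRange(cv2.cvtColor(c["image"],cv2.COLOR_BGR2HSV),lo,hi)
    k=max(cv2.findContours(m,0,1)[0],key=cv2.contourArea)
    r=cv2.minAreaRect(k); bx=cv2.boxPoints(r)
    hull=cv2.convexHull(k); q=cv2.approxPolyDP(hull,0.05*cv2.arcLength(hull,True),True)[:,0]
    P=np.array([onz(c,p,24)[:2] for p in q])
    print(n,nm,cv2.contourArea(k),q.tolist(),P.round().tolist())
E
```

```text
yellow top 3953.0 [[344, 119], [358, 177], [292, 191], [279, 132]] [[736.0, -269.0], [582.0, -299.0], [546.0, -134.0], [701.0, -102.0]]
yellow scene 3255.0 [[398, 211], [368, 255], [308, 223], [340, 185]] [[736.0, -270.0], [568.0, -310.0], [539.0, -145.0], [703.0, -104.0]]
green top 1775.5 [[214, 133], [261, 141], [253, 179], [206, 170]] [[698.0, 63.0], [676.0, -56.0], [577.0, -37.0], [600.0, 81.0]]
green scene 1175.5 [[321, 183], [290, 199], [267, 170], [296, 158]] [[672.0, -63.0], [566.0, -52.0], [601.0, 78.0], [698.0, 61.0]]
```

View pics/t1.png

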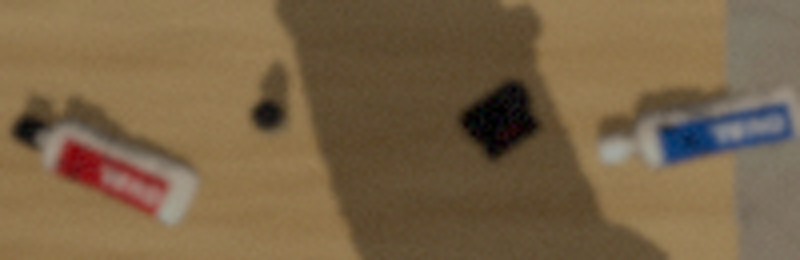

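View pics/t2.png

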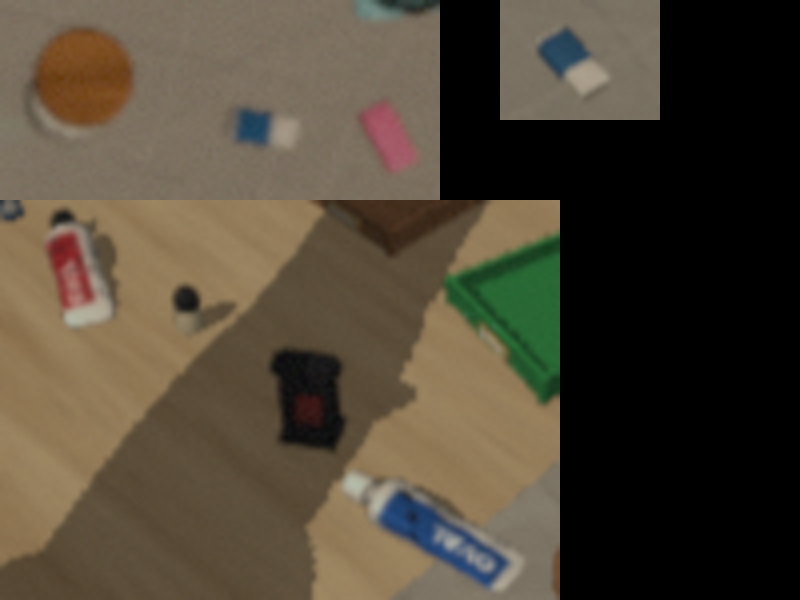

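The crops show the poses. The red tube's cap is up-left and its tail down-right, the blue tube's cap is on the left, and the frame stamp is rotated about 35°. The eraser has its blue end to the left, with a pink look-alike to its right. Next I'll measure with masks in both views.

```bash
python3 - <<'E'
from h import *
a=np.load("top.npy",allow_pickle=True).item();b=np.load("scene.npy",allow_pickle=True).item()
def mask(c,roi,f):
    x0,y0,x1,y1=roi;I=c["image"];h=cv2.cvtColor(I,cv2.COLOR_BGR2HSV).astype(int);m=np.zeros(I.shape[:2],np.uint8)
    m[y0:y1,x0:x1]=f(h[...,0],h[...,1],h[...,2])[y0:y1,x0:x1]*255
    n,l,st,ce=cv2.connectedComponentsWithStats(m); i=1+np.argmax(st[1:,4]); return (l==i).astype(np.uint8),ce[i],st[i,4]
red=lambda h,s,v:((h<8)|(h>170))&(s>130)&(v>60)
blue=lambda h,s,v:(h>95)&(h<125)&(s>110)&(v>50)
white=lambda h,s,v:(s<60)&(v>115)
blk=lambda h,s,v:(v<45)
wood=lambda h,s,v:(v<105)&(s>110)&(h<20)
J=[("redprint",red,(95,225,145,260),(160,150,190,185)),("blueprint",blue,(240,215,297,247),(240,215,290,250)),
("eraserblue",blue,(365,228,380,246),(325,285,345,310)),("peg",blk,(155,222,170,236),(196,168,208,181)),("frame",blk,(205,215,235,245),(222,185,242,213))]
for n,f,r1,r2 in J:
    m1,c1,n1=mask(a,r1,f);m2,c2,n2=mask(b,r2,f)
    P,e=two(a,c1,b,c2)
    r=cv2.minAreaRect(cv2.findNonZero(m1))
    print(n,n1,n2,c1.round(1),c2.round(1),P.round(1),round(e,1),[np.round(q,1).tolist() for q in r])
    bx=cv2.boxPoints(r);z={"peg":35,"frame":68,"eraserblue":13}.get(n,20)
    print("   box",np.array([onz(a,p,z)[:2] for p in bx]).round().tolist())
for n,f,r1 in(("eraser all",lambda h,s,v:blue(h,s,v)|((s<45)&(v>130)),(365,228,390,246)),("red all",lambda h,s,v:red(h,s,v)|((s<75)&(v>120)),(105,225,150,262)),("blue all",lambda h,s,v:blue(h,s,v)|((s<50)&(v>125)),(240,215,300,247)),("woodtray",wood,(130,128,184,176))):
    m1,c1,n1=mask(a,r1,f);z={"eraser all":13,"woodtray":24}.get(n,18)
    r=cv2.minAreaRect(cv2.findNonZero(m1));bx=cv2.boxPoints(r)
    print(n,n1,c1.round(1),onz(a,c1,z).round(),bx.round(1).tolist(),np.array([onz(a,p,z)[:2] for p in bx]).round().tolist())
# tray heights by corners
for n,p,q in(("yel",(344,119),(398,211)),("yel",(279,132),(340,185)),("grn",(214,133),(296,158)),("grn",(261,141),(321,183))):
    P,e=two(a,p,b,q);print(n,P.round(1),round(e,1))
A=a["image"][120:185,125:275];cv2.imwrite("pics/w.png",np.vstack([cv2.resize(A,None,fx=4,fy=4),cv2.resize(b["image"][125:205,215:365],None,fx=4,fy=4)]))
E
```

```text
redprint 153 80 [119.8 242.7] [171.3 165.8] [418.1 288.9  14.9] 1.3 [[122.1, 243.7], [26.7, 8.4], 24.0]
   box [[418.0, 316.0], [437.0, 309.0], [410.0, 248.0], [391.0, 255.0]]
blueprint 104 169 [267.3 234.5] [261.7 233. ] [ 4.435e+02 -7.430e+01  4.000e-01] 7.3 [[268.5, 234.1], [7.7, 15.8], 77.5]
   box [[443.0, -54.0], [452.0, -92.0], [433.0, -96.0], [424.0, -59.0]]
eraserblue 40 61 [372.8 236.2] [335.2 297.5] [ 434.1 -332.1   11. ] 0.5 [[373.0, 236.0], [6.0, 6.0], 90.0]
   box [[442.0, -325.0], [442.0, -340.0], [427.0, -340.0], [427.0, -325.0]]
peg 23 17 [161.8 228.1] [201.2 174.5] [451.9 185.1  26.9] 0.6 [[161.5, 228.0], [4.0, 5.0], 90.0]
   box [[455.0, 191.0], [455.0, 178.0], [445.0, 178.0], [445.0, 190.0]]
frame 210 308 [219.7 229.4] [231.8 198.9] [447.7  42.5  34.7] 1.7 [[220.0, 229.5], [13.4, 17.2], 58.0]
   box [[443.0, 65.0], [465.0, 31.0], [438.0, 13.0], [416.0, 47.0]]
eraser all 40 [372.8 236.2] [ 434. -332.   13.] [[370.0, 233.0], [376.0, 233.0], [376.0, 239.0], [370.0, 239.0]] [[442.0, -325.0], [442.0, -340.0], [427.0, -340.0], [427.0, -325.0]]
red all 355 [124.8 242.5] [417. 276.  18.] [[102.5999984741211, 243.3000030517578], [107.5999984741211, 229.60000610351562], [145.0, 243.10000610351562], [140.10000610351562, 256.79998779296875]] [[415.0, 330.0], [449.0, 320.0], [416.0, 226.0], [382.0, 237.0]]
blue all 278 [267.  234.1] [438. -72.  18.] [[244.3000030517578, 231.3000030517578], [290.3999938964844, 226.5], [291.6000061035156, 237.6999969482422], [245.5, 242.5]] [[445.0, -16.0], [457.0, -129.0], [429.0, -132.0], [417.0, -19.0]]
woodtray 2198 [159.4 150.4] [652. 200.  24.] [[130.0, 128.0], [183.0, 128.0], [183.0, 175.0], [130.0, 175.0]] [[712.0, 278.0], [711.0, 143.0], [587.0, 138.0], [587.0, 271.0]]
yel [ 736.4 -268.9   23. ] 0.8
yel [ 702.  -103.    23.5] 3.0
grn [699.4  63.2  22. ] 1.6
grn [680.  -56.2  14.3] 0.2
```

View pics/w.png

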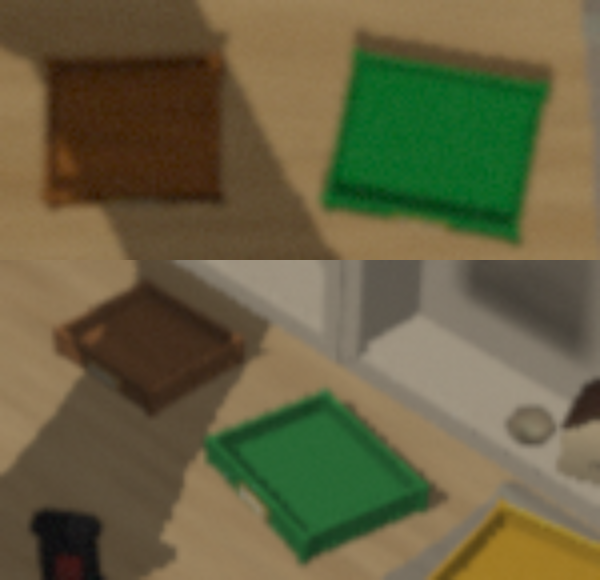

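Wood tray corners in the top image are about (137,134), (180.5,134), (180.5,171) and (136,171), so it is roughly axis-aligned. Green is tilted about −11° and yellow about +12°. Next I'll compute the endpoints and write the planner.

```bash
cat > plan.py <<'E'
# usage: plan.py n width  x y z yaw   -> n rows from the present pose to the target (mm, deg, opening mm)
import sys,numpy as np
from rig import robot
n=int(sys.argv[1]);w,x,y,z,yaw=map(float,sys.argv[2:7])
s=robot.read_state();R=s["eef_rot"];p=s["ee_pos"]
cur=np.degrees(np.arctan2(R[1,1],R[0,1]));d=(yaw-cur+90)%180-90
if len(sys.argv)>7: d+=float(sys.argv[7])
T=-d/n;D=(np.array([x,y,z])-p)/n;rows=[]
for i in range(n):
    a=np.radians(cur+d*i/n);ty=np.array([np.cos(a),np.sin(a),0]);tz=np.array([0,0,-1.]);tx=np.cross(ty,tz)
    rows.append([*(round(float(D@v)/1000,3) for v in(tx,ty,tz)),round(float(T),1),w/1000])
print("clock",round(s["clock"],2),"pos",p.round(1),"yaw",round(cur,1),"q",s["joint_pos"].round(),"step",round(float(np.linalg.norm(D)),1))
print(str(rows).replace(" ",""))
E
python3 - <<'E'
from h import *
a=np.load("top.npy",allow_pickle=True).item();b=np.load("scene.npy",allow_pickle=True).item()
def seg(n,c,p,q,z):
    P,Q=onz(c,p,z),onz(c,q,z);d=Q-P;print(n,"mid",((P+Q)/2).round(1),"len",round(np.linalg.norm(d),1),"pinch yaw",round((np.degrees(np.arctan2(d[1],d[0]))+180)%180-90,1))
seg("red top",a,(98.75,232.5),(141.1,250.3),11)
seg("red scene",b,(155+62/4,150+12/4),(155+90/4,150+122/4),11)
seg("blue top",a,(245,237.7),(298.5,227.5),11)
seg("blue scene",b,(241.25,220.75),(283.4,243.1),11)
seg("eraser top",a,(310+237/4,205+125/4),(310+297/4,205+135/4),10)
seg("eraser scene",b,(320+ (549-500)/4,285+42/4),(320+(601-500)/4,285+84/4),8)
c=[onz(a,p,24) for p in((136.75,134.2),(180.5,133.8),(180.5,170.8),(136.3,170.8))];print("wood",np.round(c),np.mean(c,0).round())
print("frame top",onz(a,(220,229.3),62).round(),two(a,(220,228.5),b,(231.5,191)))
print("jar",onz(a,(331,224),88).round())
I=cv2.resize(a["image"][215:250,240:305],None,fx=8,fy=8,interpolation=cv2.INTER_CUBIC);cv2.imwrite("pics/b.png",I)
E
python3 plan.py 8 70 418 283 100 20
```

```text
red top mid [421.3 290.3  11. ] len 115.7 pinch yaw -22.5
red scene mid [425.  286.3  11. ] len 132.7 pinch yaw -24.3
blue top mid [443.2 -83.6  11. ] len 134.5 pinch yaw 10.9
blue scene mid [443.8 -80.   11. ] len 129.9 pinch yaw 12.2
eraser top mid [ 431.1 -342.1   10. ] len 37.2 pinch yaw -9.6
eraser scene mid [ 435.  -341.4    8. ] len 36.6 pinch yaw 1.1
wood [[695. 260.  24.]
 [696. 149.  24.]
 [598. 145.  24.]
 [598. 256.  24.]] [647. 202.  24.]
frame top [442.  40.  62.] (array([445.19246986,  38.34598899,  66.24876457]), np.float64(3.685628820336166))
jar [ 450. -221.   88.]
clock 0.2 pos [275.  616.2 230.8] yaw 66.0 q [-71.  33.   1.  82.  -1.  65.  -3.] step 48.2
[[-0.033,-0.031,0.016,5.7,0.07],[-0.036,-0.027,0.016,5.7,0.07],[-0.039,-0.023,0.016,5.7,0.07],[-0.041,-0.02,0.016,5.7,0.07],[-0.043,-0.015,0.016,5.7,0.07],[-0.044,-0.011,0.016,5.7,0.07],[-0.045,-0.007,0.016,5.7,0.07],[-0.045,-0.002,0.016,5.7,0.07]]
```

View pics/b.png

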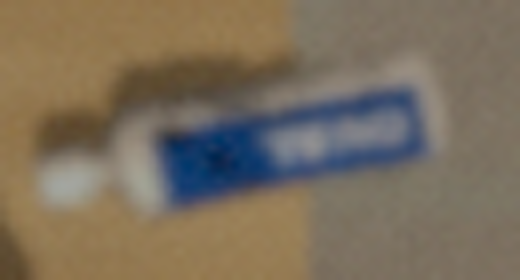

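The blue tube's cap end is at crop (38,182) and its tail end at (442,100). That puts its middle near (443,-80) with a yaw of 11°.

```bash
python3 plan.py 8 65 385 370 140 20
```

```text
clock 0.2 pos [275.  616.2 230.8] yaw 66.0 q [-71.  33.   1.  82.  -1.  65.  -3.] step 35.6
[[-0.025,-0.022,0.011,5.7,0.065],[-0.027,-0.02,0.011,5.7,0.065],[-0.029,-0.017,0.011,5.7,0.065],[-0.031,-0.014,0.011,5.7,0.065],[-0.032,-0.011,0.011,5.7,0.065],[-0.033,-0.008,0.011,5.7,0.065],[-0.033,-0.004,0.011,5.7,0.065],[-0.034,-0.001,0.011,5.7,0.065]]
```

Call:
carry_out(
  deltas=[
    [-0.025,-0.022,0.011,5.7,0.065],
    [-0.027,-0.02,0.011,5.7,0.065],
    [-0.029,-0.017,0.011,5.7,0.065],
    [-0.031,-0.014,0.011,5.7,0.065],
    [-0.032,-0.011,0.011,5.7,0.065],
    [-0.033,-0.008,0.011,5.7,0.065],
    [-0.033,-0.004,0.011,5.7,0.065],
    [-0.034,-0.001,0.011,5.7,0.065],
  ],
)

```text
clock: 1.0
ee_pos: [386.3, 369.5, 143.0]
eef_rot: [[-0.344, 0.939, 0.0], [0.939, 0.344, 0.0], [0.0, 0.0, -1.0]]
wrist_force: [1.1, 0.6, -0.5]
gripper_width: 64.9
grasp_force: 0.0
```

```bash
python3 plan.py 8 55 421 288 50 -23
```

```text
clock 1.0 pos [386.3 369.5 143. ] yaw 20.1 q [-58.  28.  13. 110.  -9.  43. -19.] step 16.1
[[-0.011,0.001,0.012,5.4,0.055],[-0.011,0.002,0.012,5.4,0.055],[-0.011,0.003,0.012,5.4,0.055],[-0.01,0.004,0.012,5.4,0.055],[-0.01,0.005,0.012,5.4,0.055],[-0.01,0.006,0.012,5.4,0.055],[-0.009,0.006,0.012,5.4,0.055],[-0.008,0.007,0.012,5.4,0.055]]
```

Call:
carry_out(
  deltas=[
    [-0.011,0.001,0.012,5.4,0.055],
    [-0.011,0.002,0.012,5.4,0.055],
    [-0.011,0.003,0.012,5.4,0.055],
    [-0.01,0.004,0.012,5.4,0.055],
    [-0.01,0.005,0.012,5.4,0.055],
    [-0.01,0.006,0.012,5.4,0.055],
    [-0.009,0.006,0.012,5.4,0.055],
    [-0.008,0.007,0.012,5.4,0.055],
  ],
)

```text
clock: 1.8
ee_pos: [423.0, 289.7, 46.8]
eef_rot: [[0.392, 0.92, 0.0], [0.92, -0.392, -0.0], [0.0, 0.0, -1.0]]
wrist_force: [0.6, 0.1, -0.2]
gripper_width: 55.1
grasp_force: 0.0
```

```bash
python3 plan.py 5 55 421 288 3 -23; python3 - <<'E'
from h import *
a=viewer.camera("top");b=viewer.camera("scene")
cv2.imwrite("pics/g1.png",np.hstack([cv2.resize(a["image"][205:275,80:180],(400,280),interpolation=2),cv2.resize(b["image"][120:200,130:230],(350,280),interpolation=2)]))
E
```

```text
clock 1.8 pos [423.  289.7  46.8] yaw -23.1 q [-53.  36.  20. 119. -24.  29. -38.] step 8.8
[[-0.0,-0.0,0.009,-0.0,0.055],[-0.0,-0.0,0.009,-0.0,0.055],[-0.0,-0.0,0.009,-0.0,0.055],[-0.0,-0.0,0.009,-0.0,0.055],[-0.0,-0.0,0.009,-0.0,0.055]]
```

View pics/g1.png

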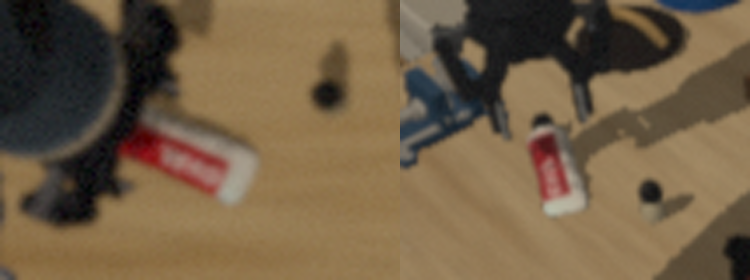

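The fingers straddle the red tube as seen in the scene crop (tips at (500,135) and (585,118), tube at (555,180)). Descend and close.

Call:
carry_out(
  deltas=[
    [-0.001,-0.001,0.011,0,0.055],
    [-0.001,0,0.011,0,0.055],
    [0,0,0.011,0,0.055],
    [0,0,0.01,0,0.055],
    [0,0,0,0,0.02],
    [0,0,0,0,0.0],
    [0,0,0,0,0.0],
    [0,0,0,0,0.0],
  ],
)

```text
clock: 2.7
ee_pos: [421.3, 288.7, 4.6]
eef_rot: [[0.388, 0.922, 0.0], [0.922, -0.388, 0.0], [0.0, 0.0, -1.0]]
wrist_force: [0.6, -0.3, -0.9]
gripper_width: 33.2
grasp_force: 59.6
```

```bash
python3 plan.py 4 0 421 288 110 -23
```

```text
clock 2.7 pos [421.3 288.7   4.6] yaw -22.8 q [-50.  40.  16. 120. -27.  23. -36.] step 26.4
[[-0.0,0.0,-0.026,0.0,0.0],[-0.0,0.0,-0.026,0.0,0.0],[-0.0,0.0,-0.026,0.0,0.0],[-0.0,0.0,-0.026,0.0,0.0]]
```

Call:
carry_out(
  deltas=[
    [0,0,-0.015,0,0.0],
    [0,0,-0.03,0,0.0],
    [0,0,-0.04,0,0.0],
    [0,0,-0.03,0,0.0],
  ],
)

```text
clock: 3.1
ee_pos: [421.4, 288.5, 121.4]
eef_rot: [[0.389, 0.921, 0.001], [0.921, -0.389, 0.001], [0.001, 0.001, -1.0]]
wrist_force: [0.4, -0.3, -1.3]
gripper_width: 33.5
grasp_force: 59.9
```

```bash
python3 plan.py 8 0 545 40 130 -5
```

```text
clock 3.1 pos [421.4 288.5 121.4] yaw -22.9 q [-57.  29.  26. 115. -20.  39. -42.] step 34.7
[[-0.023,0.026,-0.001,-2.2,0.0],[-0.024,0.025,-0.001,-2.2,0.0],[-0.025,0.024,-0.001,-2.2,0.0],[-0.026,0.023,-0.001,-2.2,0.0],[-0.026,0.022,-0.001,-2.2,0.0],[-0.027,0.021,-0.001,-2.2,0.0],[-0.028,0.02,-0.001,-2.2,0.0],[-0.029,0.019,-0.001,-2.2,0.0]]
```

Call:
carry_out(
  deltas=[
    [-0.023,0.026,-0.001,-2.2,0.0],
    [-0.024,0.025,-0.001,-2.2,0.0],
    [-0.025,0.024,-0.001,-2.2,0.0],
    [-0.026,0.023,-0.001,-2.2,0.0],
    [-0.026,0.022,-0.001,-2.2,0.0],
    [-0.027,0.021,-0.001,-2.2,0.0],
    [-0.028,0.02,-0.001,-2.2,0.0],
    [-0.029,0.019,-0.001,-2.2,0.0],
  ],
)

```text
clock: 3.9
ee_pos: [541.3, 38.6, 127.6]
eef_rot: [[0.09, 0.996, 0.0], [0.996, -0.09, 0.0], [0.0, 0.0, -1.0]]
wrist_force: [0.7, -0.0, -0.8]
gripper_width: 33.3
grasp_force: 59.9
```

```bash
python3 plan.py 8 0 674 -194 65 11.8
```

```text
clock 3.9 pos [541.3  38.6 127.6] yaw -5.2 q [-21.  30.  19. 110. -14.  42.   0.] step 34.4
[[-0.027,0.019,0.008,-2.1,0.0],[-0.028,0.018,0.008,-2.1,0.0],[-0.029,0.017,0.008,-2.1,0.0],[-0.029,0.016,0.008,-2.1,0.0],[-0.03,0.015,0.008,-2.1,0.0],[-0.031,0.014,0.008,-2.1,0.0],[-0.031,0.013,0.008,-2.1,0.0],[-0.031,0.011,0.008,-2.1,0.0]]
```

Call:
carry_out(
  deltas=[
    [-0.027,0.019,0.008,-2.1,0.0],
    [-0.028,0.018,0.008,-2.1,0.0],
    [-0.029,0.017,0.008,-2.1,0.0],
    [-0.029,0.016,0.008,-2.1,0.0],
    [-0.03,0.015,0.008,-2.1,0.0],
    [-0.031,0.014,0.008,-2.1,0.0],
    [-0.031,0.013,0.008,-2.1,0.0],
    [-0.031,0.011,0.008,-2.1,0.0],
  ],
)

```text
clock: 4.7
ee_pos: [673.5, -193.6, 63.1]
eef_rot: [[-0.202, 0.979, 0.0], [0.979, 0.202, -0.0], [-0.0, 0.0, -1.0]]
wrist_force: [0.5, 0.7, -1.3]
gripper_width: 33.2
grasp_force: 59.9
```

```bash
python3 plan.py 5 0 674 -194 14 11.8;python3 - <<'E'
from h import *
a=viewer.camera("top");b=viewer.camera("scene")
cv2.imwrite("pics/g2.png",np.hstack([cv2.resize(a["image"][95:195,265:375],(396,360),interpolation=2),cv2.resize(b["image"][160:270,290:410],(392,360),interpolation=2)]))
E
```

```text
clock 4.7 pos [ 673.5 -193.6   63.1] yaw 11.6 q [  6.  45.  11.  88. -10.  48.  32.] step 9.8
[[-0.0,0.0,0.01,-0.0,0.0],[-0.0,0.0,0.01,-0.0,0.0],[-0.0,0.0,0.01,-0.0,0.0],[-0.0,0.0,0.01,-0.0,0.0],[-0.0,0.0,0.01,-0.0,0.0]]
```

View pics/g2.png

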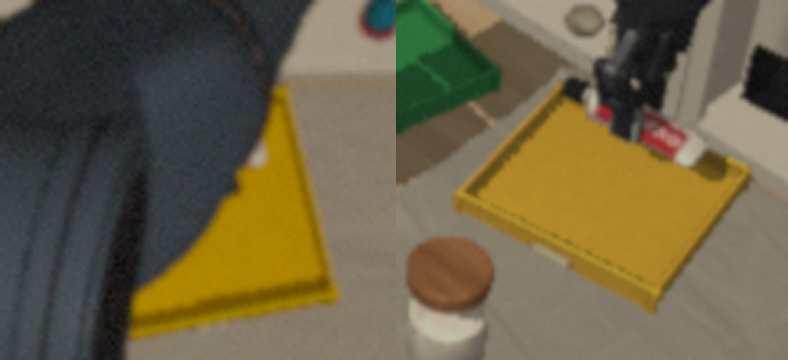

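The scene crop shows the red tube hanging level over the rear half of the yellow tray, aligned with it, with the cap at (573,90) and the tail at (700,150). Lower and release with a narrow opening.

Call:
carry_out(
  deltas=[
    [0,0,0.013,0,0.0],
    [0,0,0.013,0,0.0],
    [0,0,0.012,0,0.0],
    [0,0,0.007,0,0.0],
    [0,0,0.004,0,0.0],
    [0,0,0,0,0.0],
    [0,0,0,0,0.042],
    [0,0,0,0,0.042],
  ],
)

```text
clock: 5.6
ee_pos: [673.4, -192.5, 15.0]
eef_rot: [[-0.2, 0.98, 0.001], [0.98, 0.2, -0.0], [-0.001, 0.001, -1.0]]
wrist_force: [0.2, 0.2, -0.3]
gripper_width: 42.1
grasp_force: 0.0
```

Call:
carry_out(
  deltas=[
    [0,0,0,0,0.042],
    [0,0,-0.01,0,0.042],
    [0,0,-0.03,0,0.042],
    [0,0,-0.045,0,0.042],
    [0,0,-0.045,0,0.06],
  ],
)

```text
clock: 6.1
ee_pos: [672.5, -192.4, 146.3]
eef_rot: [[-0.2, 0.98, -0.001], [0.98, 0.2, -0.0], [0.0, -0.0, -1.0]]
wrist_force: [1.3, -0.5, -0.5]
gripper_width: 55.0
grasp_force: 0.0
```

```bash
python3 plan.py 8 60 443 -80 60 11
```

```text
clock 6.1 pos [ 672.5 -192.4  146.3] yaw 11.5 q [ 5. 40. 12. 84. -9. 57. 31.] step 33.7
[[0.02,-0.025,0.011,0.1,0.06],[0.019,-0.025,0.011,0.1,0.06],[0.019,-0.025,0.011,0.1,0.06],[0.019,-0.025,0.011,0.1,0.06],[0.019,-0.025,0.011,0.1,0.06],[0.019,-0.025,0.011,0.1,0.06],[0.019,-0.025,0.011,0.1,0.06],[0.019,-0.025,0.011,0.1,0.06]]
```

Call:
carry_out(
  deltas=[
    [0.02,-0.025,0.011,0,0.06],
    [0.019,-0.025,0.011,0,0.06],
    [0.019,-0.025,0.011,0,0.06],
    [0.019,-0.025,0.011,0,0.06],
    [0.019,-0.025,0.011,0,0.06],
    [0.019,-0.025,0.011,0,0.06],
    [0.019,-0.025,0.011,0,0.06],
    [0.019,-0.025,0.011,0,0.06],
  ],
)

```text
clock: 6.9
ee_pos: [445.8, -82.1, 57.0]
eef_rot: [[-0.2, 0.98, 0.002], [0.98, 0.2, -0.0], [-0.001, 0.002, -1.0]]
wrist_force: [0.3, 0.6, -0.4]
gripper_width: 59.8
grasp_force: 0.0
```

```bash
python3 plan.py 5 55 443 -80 4 11;python3 - <<'E'
from h import *
a=viewer.camera("top");b=viewer.camera("scene")
cv2.imwrite("pics/g3.png",np.hstack([cv2.resize(a["image"][105:255,235:365],(364,420),interpolation=2),cv2.resize(b["image"][160:280,230:410],(436,420),interpolation=2)]))
E
```

```text
clock 6.9 pos [445.8 -82.1  57. ] yaw 11.5 q [ -2.  30.   9. 127. -12.  24.  28.] step 10.6
[[0.001,-0.0,0.011,0.1,0.055],[0.001,-0.0,0.011,0.1,0.055],[0.001,-0.0,0.011,0.1,0.055],[0.001,-0.0,0.011,0.1,0.055],[0.001,-0.0,0.011,0.1,0.055]]
```

View pics/g3.png

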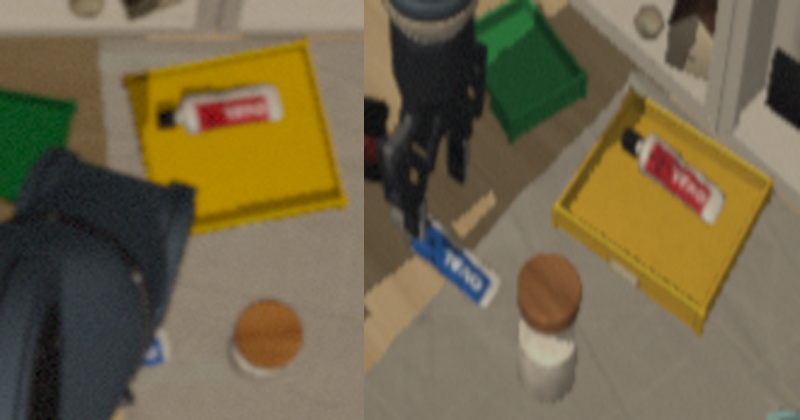

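The red tube lies flat in the rear half of the yellow tray (top crop (158,118) to (280,103)). The blue tube is under the gripper, and the jar at (268,335) is clear.

Call:
carry_out(
  deltas=[
    [0.001,-0.001,0.014,0,0.055],
    [0.001,-0.001,0.014,0,0.055],
    [0,0,0.013,0,0.055],
    [0,0,0.011,0,0.055],
    [0,0,0,0,0.02],
    [0,0,0,0,0.0],
    [0,0,0,0,0.0],
    [0,0,0,0,0.0],
  ],
)

```text
clock: 7.8
ee_pos: [444.4, -81.0, 4.8]
eef_rot: [[-0.2, 0.98, 0.001], [0.98, 0.2, -0.0], [-0.0, 0.001, -1.0]]
wrist_force: [-0.3, -0.2, -0.5]
gripper_width: 33.0
grasp_force: 59.6
```

Call:
carry_out(
  deltas=[
    [0,0,-0.015,0,0.0],
    [0,0,-0.03,0,0.0],
    [0,0,-0.04,0,0.0],
    [0,0,-0.03,0,0.0],
  ],
)

```text
clock: 8.2
ee_pos: [444.0, -81.1, 121.4]
eef_rot: [[-0.2, 0.98, 0.001], [0.98, 0.2, -0.0], [-0.0, 0.001, -1.0]]
wrist_force: [0.5, 0.4, -1.5]
gripper_width: 33.2
grasp_force: 59.9
```

```bash
python3 plan.py 8 0 606 -208.4 65 11.8
```

```text
clock 8.2 pos [444.  -81.1 121.4] yaw 11.5 q [ -5.  24.  13. 123.  -9.  34.  26.] step 26.7
[[-0.02,0.017,0.007,-0.0,0.0],[-0.02,0.017,0.007,-0.0,0.0],[-0.02,0.017,0.007,-0.0,0.0],[-0.02,0.017,0.007,-0.0,0.0],[-0.02,0.017,0.007,-0.0,0.0],[-0.02,0.017,0.007,-0.0,0.0],[-0.02,0.017,0.007,-0.0,0.0],[-0.02,0.017,0.007,-0.0,0.0]]
```

Call:
carry_out(
  deltas=[
    [-0.02,0.017,0.004,0,0.0],
    [-0.02,0.017,0.004,0,0.0],
    [-0.02,0.017,0.006,0,0.0],
    [-0.02,0.017,0.006,0,0.0],
    [-0.02,0.017,0.008,0,0.0],
    [-0.02,0.017,0.008,0,0.0],
    [-0.02,0.017,0.01,0,0.0],
    [-0.02,0.017,0.01,0,0.0],
  ],
)

```text
clock: 9.0
ee_pos: [610.0, -211.1, 63.2]
eef_rot: [[-0.2, 0.98, 0.0], [0.98, 0.2, 0.0], [0.0, 0.0, -1.0]]
wrist_force: [0.7, -0.2, -0.9]
gripper_width: 33.3
grasp_force: 59.9
```

```bash
python3 plan.py 5 0 606 -208.4 12.5 11.8;python3 - <<'E'
from h import *
b=viewer.camera("scene")
cv2.imwrite("pics/g4.png",cv2.resize(b["image"][160:270,290:410],(500,458),interpolation=2))
E
```

```text
clock 9.0 pos [ 610.  -211.1   63.2] yaw 11.6 q [  8.  41.  11.  98. -11.  42.  36.] step 10.2
[[0.001,-0.001,0.01,-0.0,0.0],[0.001,-0.001,0.01,-0.0,0.0],[0.001,-0.001,0.01,-0.0,0.0],[0.001,-0.001,0.01,-0.0,0.0],[0.001,-0.001,0.01,-0.0,0.0]]
```

View pics/g4.png

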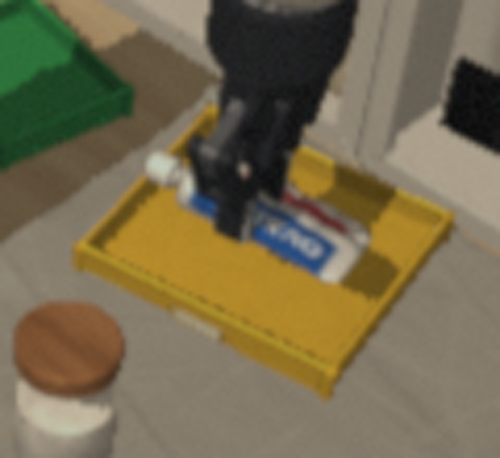

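The blue tube hangs over the tray with room in front of it. Shift about 4 mm forward while lowering.

Call:
carry_out(
  deltas=[
    [0.001,-0.001,0.013,0,0.0],
    [0.001,-0.001,0.013,0,0.0],
    [0.001,-0.001,0.012,0,0.0],
    [0,0,0.008,0,0.0],
    [0,0,0.004,0,0.0],
    [0,0,0,0,0.0],
    [0,0,0,0,0.042],
    [0,0,0,0,0.042],
  ],
)

```text
clock: 9.85
ee_pos: [606.2, -208.3, 13.9]
eef_rot: [[-0.2, 0.98, 0.001], [0.98, 0.2, -0.0], [-0.001, 0.001, -1.0]]
wrist_force: [-0.8, -0.4, 0.3]
gripper_width: 42.4
grasp_force: 0.0
```

Call:
carry_out(
  deltas=[
    [0,0,0,0,0.042],
    [0,0,-0.01,0,0.042],
    [0,0,-0.03,0,0.042],
    [0,0,-0.045,0,0.042],
    [0,0,-0.045,0,0.06],
  ],
)

```text
clock: 10.35
ee_pos: [605.3, -208.1, 145.3]
eef_rot: [[-0.2, 0.98, -0.001], [0.98, 0.2, 0.0], [0.0, -0.001, -1.0]]
wrist_force: [0.4, 0.3, 0.1]
gripper_width: 55.2
grasp_force: 0.0
```

```bash
python3 plan.py 8 60 444 40 115 35
```

```text
clock 10.35 pos [ 605.3 -208.1  145.3] yaw 11.5 q [ 7. 35. 13. 94. -9. 51. 35.] step 37.2
[[0.034,-0.014,0.004,-2.9,0.06],[0.035,-0.012,0.004,-2.9,0.06],[0.036,-0.01,0.004,-2.9,0.06],[0.036,-0.008,0.004,-2.9,0.06],[0.036,-0.006,0.004,-2.9,0.06],[0.037,-0.004,0.004,-2.9,0.06],[0.037,-0.003,0.004,-2.9,0.06],[0.037,-0.001,0.004,-2.9,0.06]]
```

Call:
carry_out(
  deltas=[
    [0.034,-0.014,0.004,-2.9,0.06],
    [0.035,-0.012,0.004,-2.9,0.06],
    [0.036,-0.01,0.004,-2.9,0.06],
    [0.036,-0.008,0.004,-2.9,0.06],
    [0.036,-0.006,0.004,-2.9,0.06],
    [0.037,-0.004,0.004,-2.9,0.06],
    [0.037,-0.003,0.004,-2.9,0.06],
    [0.037,-0.001,0.004,-2.9,0.06],
  ],
)

```text
clock: 11.15
ee_pos: [443.7, 40.8, 112.1]
eef_rot: [[-0.571, 0.821, 0.002], [0.821, 0.571, 0.0], [-0.001, 0.001, -1.0]]
wrist_force: [1.4, -0.1, 0.6]
gripper_width: 59.9
grasp_force: 0.0
```

```bash
python3 plan.py 4 60 444 40 44 35;python3 - <<'E'
from h import *
a=viewer.camera("top");b=viewer.camera("scene")
cv2.imwrite("pics/g5.png",np.hstack([cv2.resize(b["image"][130:230,180:280],(500,500),interpolation=2),cv2.resize(a["image"][105:205,265:365],(300,300),interpolation=2).copy() if 0 else cv2.copyMakeBorder(cv2.resize(a["image"][105:205,265:365],(300,300),interpolation=2),0,200,0,0,0)]))
E
```

```text
clock 11.15 pos [443.7  40.8 112.1] yaw 34.8 q [-16.  24.   6. 125.  -5.  32.  29.] step 17.0
[[-0.0,-0.0,0.017,-0.0,0.06],[-0.0,-0.0,0.017,-0.0,0.06],[-0.0,-0.0,0.017,-0.0,0.06],[-0.0,-0.0,0.017,-0.0,0.06]]
```

View pics/g5.png

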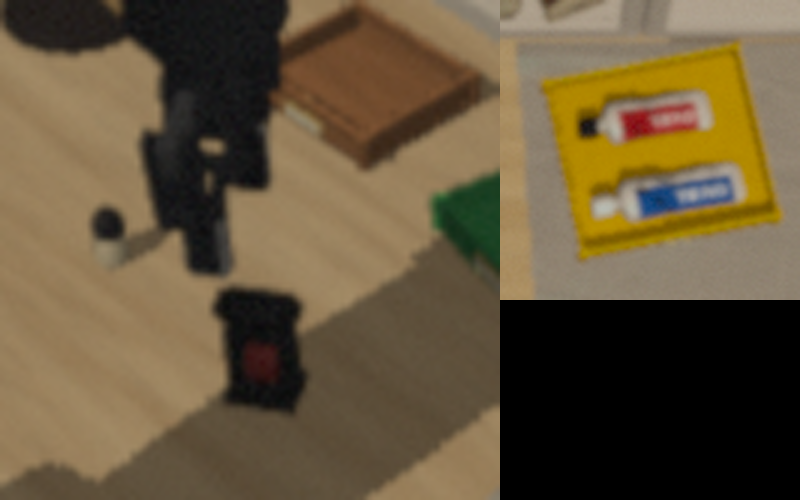

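Both tubes now lie side by side and flat in the yellow tray. The gripper is above the frame stamp, whose block is at (258,303), and it is aligned with the block's thin direction. Descend and grip.

Call:
carry_out(
  deltas=[
    [0,0,0.02,0,0.06],
    [0,0,0.02,0,0.06],
    [0,0,0.017,0,0.06],
    [0,0,0.012,0,0.06],
    [0,0,0,0,0.03],
    [0,0,0,0,0.0],
    [0,0,0,0,0.0],
    [0,0,0,0,0.0],
  ],
)

```text
clock: 12.05
ee_pos: [444.9, 39.7, 43.1]
eef_rot: [[-0.57, 0.822, 0.002], [0.822, 0.57, 0.0], [-0.001, 0.002, -1.0]]
wrist_force: [0.6, 0.3, 1.8]
gripper_width: 21.3
grasp_force: 58.8
```

Call:
carry_out(
  deltas=[
    [0,0,0,0,0.0],
    [0,0,-0.015,0,0.0],
    [0,0,-0.03,0,0.0],
    [0,0,-0.04,0,0.0],
  ],
)

```text
clock: 12.45
ee_pos: [443.0, 39.6, 127.5]
eef_rot: [[-0.57, 0.822, -0.003], [0.822, 0.57, -0.001], [0.001, -0.003, -1.0]]
wrist_force: [1.7, 1.0, -0.2]
gripper_width: 21.1
grasp_force: 58.7
```

```bash
python3 plan.py 8 0 634 -9 105 -11;python3 - <<'E'
from h import *
a=viewer.camera("top");b=viewer.camera("scene")
cv2.imwrite("pics/g6.png",cv2.resize(b["image"][130:230,180:280],(500,500),interpolation=2))
E
```

```text
clock 12.45 pos [443.   39.6 127.5] yaw 34.7 q [-16.  22.   7. 123.  -5.  35.  29.] step 24.8
[[-0.019,0.016,0.003,5.7,0.0],[-0.017,0.018,0.003,5.7,0.0],[-0.015,0.02,0.003,5.7,0.0],[-0.013,0.021,0.003,5.7,0.0],[-0.011,0.022,0.003,5.7,0.0],[-0.009,0.023,0.003,5.7,0.0],[-0.006,0.024,0.003,5.7,0.0],[-0.004,0.024,0.003,5.7,0.0]]
```

View pics/g6.png

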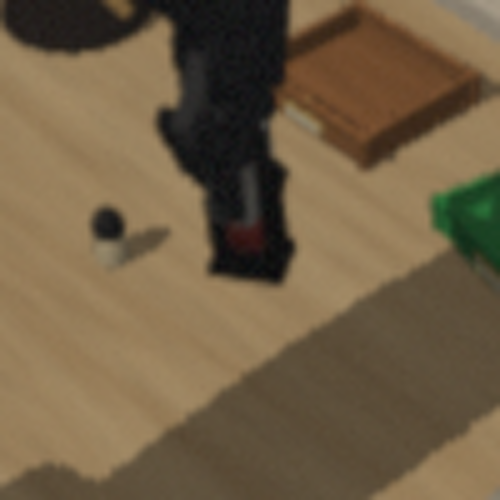

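The stamp is held upright. Carry it to the green tray.

Call:
carry_out(
  deltas=[
    [-0.019,0.016,0.003,5.7,0.0],
    [-0.017,0.018,0.003,5.7,0.0],
    [-0.015,0.02,0.003,5.7,0.0],
    [-0.013,0.021,0.003,5.7,0.0],
    [-0.011,0.022,0.003,5.7,0.0],
    [-0.009,0.023,0.003,5.7,0.0],
    [-0.006,0.024,0.003,5.7,0.0],
    [-0.004,0.024,0.003,5.7,0.0],
  ],
)

```text
clock: 13.35
ee_pos: [636.2, -9.4, 102.6]
eef_rot: [[0.192, 0.981, -0.001], [0.981, -0.192, 0.0], [-0.0, -0.001, -1.0]]
wrist_force: [-0.5, 0.2, -1.2]
gripper_width: 20.8
grasp_force: 58.7
```

```bash
python3 plan.py 5 0 634 -9 51 -11
```

```text
clock 13.35 pos [636.2  -9.4 102.6] yaw -11.1 q [-15.  39.  19.  97. -16.  47.   1.] step 10.3
[[0.0,-0.0,0.01,-0.0,0.0],[0.0,-0.0,0.01,-0.0,0.0],[0.0,-0.0,0.01,-0.0,0.0],[0.0,-0.0,0.01,-0.0,0.0],[0.0,-0.0,0.01,-0.0,0.0]]
```

Call:
carry_out(
  deltas=[
    [0,-0.001,0.013,0,0.0],
    [0,-0.001,0.013,0,0.0],
    [0,0,0.013,0,0.0],
    [0,0,0.008,0,0.0],
    [0,0,0.004,0,0.0],
    [0,0,0.001,0,0.0],
    [0,0,0,0,0.0],
    [0,0,0,0,0.0],
  ],
)

```text
clock: 14.15
ee_pos: [634.1, -9.0, 51.9]
eef_rot: [[0.188, 0.982, 0.001], [0.982, -0.188, 0.0], [0.0, 0.001, -1.0]]
wrist_force: [-0.4, 0.7, -1.5]
gripper_width: 20.7
grasp_force: 58.9
```

Call:
carry_out(
  deltas=[
    [0,0,0,0,0.05],
    [0,0,0,0,0.05],
    [0,0,0,0,0.05],
    [0,0,-0.02,0,0.05],
    [0,0,-0.035,0,0.05],
    [0,0,-0.035,0,0.05],
    [0,0,-0.01,0,0.05],
  ],
)

```text
clock: 14.85
ee_pos: [635.5, -9.4, 155.2]
eef_rot: [[0.189, 0.982, 0.005], [0.982, -0.189, -0.0], [0.001, 0.005, -1.0]]
wrist_force: [0.4, 0.2, 0.8]
gripper_width: 50.0
grasp_force: 0.0
```

```bash
python3 plan.py 8 50 451.5 185 90 0
```

```text
clock 14.85 pos [635.5  -9.4 155.2] yaw -10.9 q [-16.  35.  21.  95. -15.  52.  -0.] step 34.4
[[0.02,-0.027,0.008,-1.4,0.05],[0.02,-0.027,0.008,-1.4,0.05],[0.021,-0.026,0.008,-1.4,0.05],[0.021,-0.026,0.008,-1.4,0.05],[0.022,-0.025,0.008,-1.4,0.05],[0.023,-0.025,0.008,-1.4,0.05],[0.023,-0.024,0.008,-1.4,0.05],[0.024,-0.024,0.008,-1.4,0.05]]
```

Call:
carry_out(
  deltas=[
    [0.02,-0.027,0.008,-1.4,0.05],
    [0.02,-0.027,0.008,-1.4,0.05],
    [0.021,-0.026,0.008,-1.4,0.05],
    [0.021,-0.026,0.008,-1.4,0.05],
    [0.022,-0.025,0.008,-1.4,0.05],
    [0.023,-0.025,0.008,-1.4,0.05],
    [0.023,-0.024,0.008,-1.4,0.05],
    [0.024,-0.024,0.008,-1.4,0.05],
  ],
)

```text
clock: 15.65
ee_pos: [447.5, 186.3, 86.9]
eef_rot: [[-0.007, 1.0, 0.0], [1.0, 0.007, 0.0], [0.0, 0.0, -1.0]]
wrist_force: [0.8, 0.5, 0.5]
gripper_width: 49.8
grasp_force: 0.0
```

```bash
python3 plan.py 5 50 451.5 185 9 0;python3 - <<'E'
from h import *
a=viewer.camera("top");b=viewer.camera("scene")
cv2.imwrite("pics/g7.png",np.hstack([cv2.resize(b["image"][130:210,165:265],(500,400),interpolation=2),cv2.resize(b["image"][145:215,255:330],(300,400),interpolation=2)]))
E
```

```text
clock 15.65 pos [447.5 186.3  86.9] yaw 0.4 q [-40.  30.  17. 121. -16.  32. -11.] step 15.6
[[-0.0,0.001,0.016,0.1,0.05],[-0.0,0.001,0.016,0.1,0.05],[-0.0,0.001,0.016,0.1,0.05],[-0.0,0.001,0.016,0.1,0.05],[-0.0,0.001,0.016,0.1,0.05]]
```

View pics/g7.png

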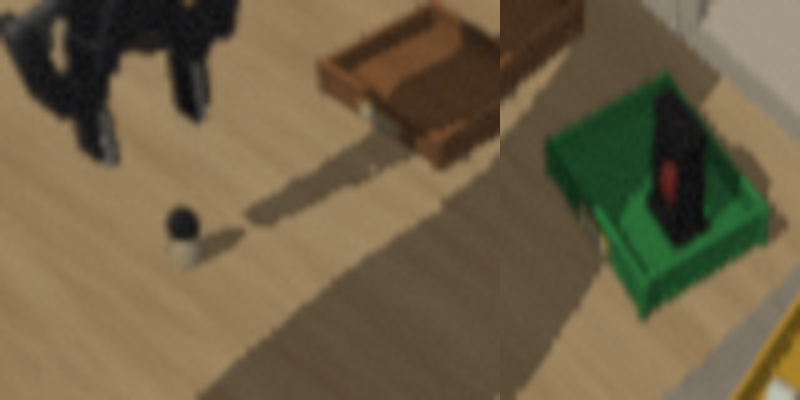

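The frame stamp stands upright in the green tray. The fingertips are at (105,160) and (198,118), and the peg is at (183,225). I'll check that alignment by projection before descending.

```bash
python3 - <<'E'
from h import *
b=viewer.camera("scene")
f=lambda P:((proj(b,P)-[165,130])*5).round()
for z in(87,93,35,15):print(z,f((447.5,186.3,z)),f((451.5,185,z)))
print(f((447.5-25,186.3,92)),f((447.5+25,186.3,92)))
for r,n in(((155,222,170,236),"t"),):
    a=viewer.camera("top");print(onz(a,(161.75,228.75),33),onz(a,(161.8,228.1),28))
print(onz(b,(165+183/5,130+225/5),27),onz(b,(165+186/5,130+258/5),5))
E
```

```text
87 [158. 139.] [166. 137.]
93 [157. 130.] [164. 128.]
35 [171. 214.] [178. 212.]
15 [176. 241.] [183. 239.]
[118. 151.] [195. 112.]
[448.90293043 183.96326543  33.        ] [451.40907451 184.94009286  28.        ]
[451.55719658 182.29425404  27.        ] [449.25579844 181.00141182   5.        ]
```

Call:
carry_out(
  deltas=[
    [-0.001,0.001,0.02,0,0.05],
    [-0.001,0.001,0.02,0,0.05],
    [0,0.001,0.02,0,0.05],
    [0,0,0.016,0,0.05],
    [0,0,0,0,0.02],
    [0,0,0,0,0.0],
    [0,0,0,0,0.0],
    [0,0,0,0,0.0],
  ],
)

```text
clock: 16.65
ee_pos: [452.2, 183.6, 12.1]
eef_rot: [[-0.006, 1.0, 0.001], [1.0, 0.006, 0.001], [0.001, 0.001, -1.0]]
wrist_force: [-0.3, -0.6, 0.6]
gripper_width: 17.1
grasp_force: 58.5
```

Call:
carry_out(
  deltas=[
    [0,0,0,0,0.0],
    [0,0,-0.015,0,0.0],
    [0,0,-0.03,0,0.0],
    [0,0,-0.04,0,0.0],
    [0,0,-0.02,0,0.0],
  ],
)

```text
clock: 17.15
ee_pos: [452.4, 183.8, 119.1]
eef_rot: [[-0.006, 1.0, 0.003], [1.0, 0.006, 0.001], [0.001, 0.003, -1.0]]
wrist_force: [0.8, 1.1, -0.8]
gripper_width: 17.0
grasp_force: 58.6
```

```bash
python3 plan.py 8 0 643 44 70 -11
```

```text
clock 17.15 pos [452.4 183.8 119.1] yaw 0.3 q [-41.  27.  19. 119. -14.  36. -12.] step 30.2
[[-0.018,0.024,0.006,1.4,0.0],[-0.017,0.024,0.006,1.4,0.0],[-0.016,0.025,0.006,1.4,0.0],[-0.016,0.025,0.006,1.4,0.0],[-0.015,0.025,0.006,1.4,0.0],[-0.015,0.026,0.006,1.4,0.0],[-0.014,0.026,0.006,1.4,0.0],[-0.013,0.026,0.006,1.4,0.0]]
```

Call:
carry_out(
  deltas=[
    [-0.018,0.024,0.006,1.4,0.0],
    [-0.017,0.024,0.006,1.4,0.0],
    [-0.016,0.025,0.006,1.4,0.0],
    [-0.016,0.025,0.006,1.4,0.0],
    [-0.015,0.025,0.006,1.4,0.0],
    [-0.015,0.026,0.006,1.4,0.0],
    [-0.014,0.026,0.006,1.4,0.0],
    [-0.013,0.026,0.006,1.4,0.0],
  ],
)

```text
clock: 17.95
ee_pos: [643.3, 43.1, 68.3]
eef_rot: [[0.189, 0.982, 0.0], [0.982, -0.189, 0.0], [0.0, 0.0, -1.0]]
wrist_force: [0.1, 0.1, 0.3]
gripper_width: 17.3
grasp_force: 58.6
```

```bash
python3 plan.py 5 0 643 44 20.5 -11;python3 - <<'E'
from h import *
b=viewer.camera("scene")
cv2.imwrite("pics/g8.png",cv2.resize(b["image"][130:210,255:335],(560,560),interpolation=2))
E
```

```text
clock 17.95 pos [643.3  43.1  68.3] yaw -10.9 q [-19.  42.  19.  98. -18.  44.  -3.] step 9.6
[[0.0,-0.0,0.01,0.0,0.0],[0.0,-0.0,0.01,0.0,0.0],[0.0,-0.0,0.01,0.0,0.0],[0.0,-0.0,0.01,0.0,0.0],[0.0,-0.0,0.01,0.0,0.0]]
```

View pics/g8.png

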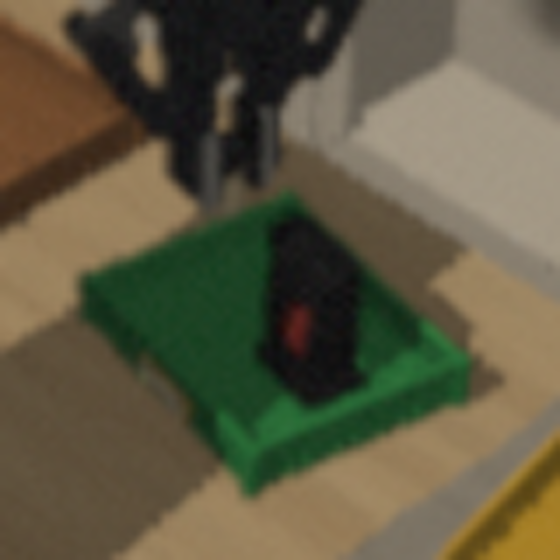

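The peg is between the fingers over the free half of the green tray, with the frame stamp at (310,310) clear of it. Lower.

Call:
carry_out(
  deltas=[
    [0,0,0.013,0,0.0],
    [0,0,0.013,0,0.0],
    [0,0,0.012,0,0.0],
    [0,0,0.007,0,0.0],
    [0,0,0.003,0,0.0],
    [0,0,0,0,0.0],
    [0,0,0,0,0.0],
  ],
)

```text
clock: 18.7
ee_pos: [642.6, 43.9, 20.7]
eef_rot: [[0.188, 0.982, 0.001], [0.982, -0.188, 0.0], [0.0, 0.001, -1.0]]
wrist_force: [0.0, 0.6, 0.1]
gripper_width: 17.5
grasp_force: 58.6
```

Call:
carry_out(
  deltas=[
    [0,0,0,0,0.018],
    [0,0,0,0,0.022],
    [0,0,0,0,0.03],
    [0,0,0,0,0.035],
    [0,0,-0.015,0,0.035],
    [0,0,-0.035,0,0.035],
    [0,0,-0.045,0,0.05],
    [0,0,-0.045,0,0.05],
  ],
)

```text
clock: 19.5
ee_pos: [642.1, 43.6, 162.8]
eef_rot: [[0.189, 0.982, -0.0], [0.982, -0.189, -0.0], [-0.0, -0.0, -1.0]]
wrist_force: [0.1, 0.5, -0.5]
gripper_width: 50.0
grasp_force: 0.0
```

```bash
python3 plan.py 8 60 540 -150 165 -5;python3 - <<'E'
from h import *
b=viewer.camera("scene")
cv2.imwrite("pics/g9.png",cv2.resize(b["image"][130:210,255:335],(560,560),interpolation=2))
E
```

```text
clock 19.5 pos [642.1  43.6 162.8] yaw -10.9 q [-21.  36.  22.  93. -15.  54.  -5.] step 27.4
[[-0.026,-0.008,-0.0,-0.7,0.06],[-0.026,-0.008,-0.0,-0.7,0.06],[-0.026,-0.009,-0.0,-0.7,0.06],[-0.026,-0.009,-0.0,-0.7,0.06],[-0.026,-0.009,-0.0,-0.7,0.06],[-0.026,-0.01,-0.0,-0.7,0.06],[-0.025,-0.01,-0.0,-0.7,0.06],[-0.025,-0.01,-0.0,-0.7,0.06]]
```

View pics/g9.png

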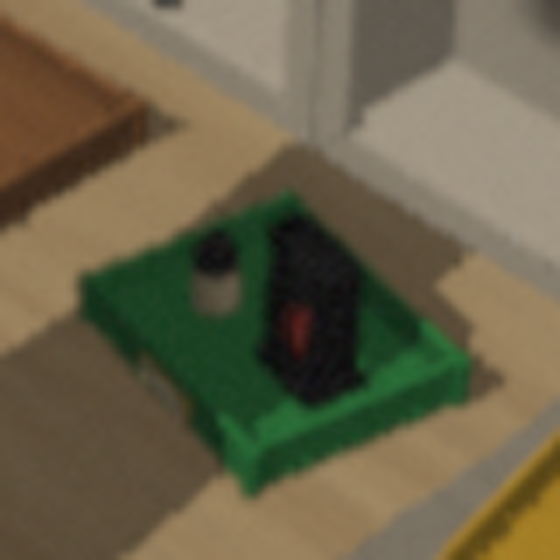

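Both stamps stand upright in the green tray (peg (216,275), frame (310,310)). Counting back, this was my 15th view and the limit is 14, so I'll view no more and use numbers only. Next I'll refine the eraser position with masks while moving there.

Call:
carry_out(
  deltas=[
    [-0.026,-0.008,0,-0.7,0.06],
    [-0.026,-0.008,0,-0.7,0.06],
    [-0.026,-0.009,0,-0.7,0.06],
    [-0.026,-0.009,0,-0.7,0.06],
    [-0.026,-0.009,0,-0.7,0.06],
    [-0.026,-0.01,0,-0.7,0.06],
    [-0.025,-0.01,0,-0.7,0.06],
    [-0.025,-0.01,0,-0.7,0.06],
  ],
)

```text
clock: 20.35
ee_pos: [539.5, -150.5, 161.3]
eef_rot: [[0.091, 0.996, 0.001], [0.996, -0.091, -0.0], [-0.0, 0.001, -1.0]]
wrist_force: [-0.2, -0.0, 1.2]
gripper_width: 59.9
grasp_force: 0.0
```

```bash
python3 plan.py 8 50 433 -342 160 -7;python3 - <<'E'
from h import *
a=np.load("top.npy",allow_pickle=True).item();b=np.load("scene.npy",allow_pickle=True).item()
for c,(x0,y0,x1,y1) in((a,(364,226,394,249)),(b,(325,286,353,314))):
    I=c["image"][y0:y1,x0:x1].astype(float);bg=np.median(I.reshape(-1,3),0);
    m=(np.abs(I-bg).max(2)>28).astype(np.uint8)
    m[I.max(2)<bg.min()*0.85]=0 if c is a and 0 else m[I.max(2)<bg.min()*0.85]
    n,l,s,ce=cv2.connectedComponentsWithStats(m);i=1+np.argmax(s[1:,4]);k=np.argwhere(l==i)[:,::-1]+[x0,y0]
    W=np.array([onz(c,p,9)[:2] for p in k]);e,v=np.linalg.eigh(np.cov(W.T))
    print(s[i,4],W.mean(0).round(1),"pinch yaw",round(np.degrees(np.arctan2(v[1,0],v[0,0])),1),(np.sqrt(e*12)).round())
E
```

```text
clock 20.35 pos [ 539.5 -150.5  161.3] yaw -5.2 q [ -2.  29.  20. 106. -13.  48.  19.] step 27.4
[[-0.025,-0.011,0.0,0.2,0.05],[-0.025,-0.011,0.0,0.2,0.05],[-0.025,-0.011,0.0,0.2,0.05],[-0.025,-0.011,0.0,0.2,0.05],[-0.025,-0.011,0.0,0.2,0.05],[-0.025,-0.011,0.0,0.2,0.05],[-0.025,-0.01,0.0,0.2,0.05],[-0.025,-0.01,0.0,0.2,0.05]]
74 [ 434.4 -332.6] pinch yaw -104.6 [21. 22.]
143 [ 434.5 -337.5] pinch yaw 170.6 [23. 37.]
```

Call:
carry_out(
  deltas=[
    [-0.025,-0.011,0,0.5,0.05],
    [-0.025,-0.011,0,0.5,0.05],
    [-0.025,-0.011,0,0.5,0.05],
    [-0.025,-0.011,0,0.5,0.05],
    [-0.025,-0.011,0,0.5,0.05],
    [-0.025,-0.011,0,0.5,0.05],
    [-0.025,-0.01,0,0.5,0.05],
    [-0.023,-0.01,0,0.5,0.05],
  ],
)

```text
clock: 21.15
ee_pos: [429.9, -336.8, 161.3]
eef_rot: [[0.162, 0.987, 0.001], [0.987, -0.162, -0.001], [-0.001, 0.001, -1.0]]
wrist_force: [0.9, 0.6, -0.4]
gripper_width: 49.7
grasp_force: 0.0
```

```bash
python3 plan.py 7 50 433.5 -340 2 -9
```

```text
clock 21.15 pos [ 429.9 -336.8  161.3] yaw -9.3 q [ 19.  28.  21. 108. -13.  47.  38.] step 22.8
[[-0.0,0.001,0.023,-0.0,0.05],[-0.0,0.001,0.023,-0.0,0.05],[-0.0,0.001,0.023,-0.0,0.05],[-0.0,0.001,0.023,-0.0,0.05],[-0.0,0.001,0.023,-0.0,0.05],[-0.0,0.001,0.023,-0.0,0.05],[-0.0,0.001,0.023,-0.0,0.05]]
```

Call:
carry_out(
  deltas=[
    [-0.001,0.001,0.025,0,0.05],
    [-0.001,0.001,0.03,0,0.05],
    [-0.001,0.001,0.03,0,0.05],
    [0,0.001,0.03,0,0.05],
    [0,0,0.022,0,0.05],
    [0,0,0.012,0,0.05],
    [0,0,0.007,0,0.05],
    [0,0,0.001,0,0.05],
  ],
)

```text
clock: 21.95
ee_pos: [434.2, -339.2, 3.4]
eef_rot: [[0.161, 0.987, 0.0], [0.987, -0.161, -0.0], [-0.0, 0.0, -1.0]]
wrist_force: [0.4, 0.4, 0.4]
gripper_width: 50.1
grasp_force: 0.0
```

Call:
carry_out(
  deltas=[
    [0,0,0,0,0.02],
    [0,0,0,0,0.0],
    [0,0,0,0,0.0],
    [0,0,0,0,0.0],
    [0,0,0,0,0.0],
  ],
)

```text
clock: 22.45
ee_pos: [434.7, -339.4, 4.5]
eef_rot: [[0.161, 0.987, 0.002], [0.987, -0.161, -0.001], [-0.001, 0.002, -1.0]]
wrist_force: [-0.9, 1.5, 7.0]
gripper_width: 18.0
grasp_force: 58.9
```

Grip confirmed at 18 mm and 59 N. Lift straight up, clear of the jar height, and go back.

Call:
carry_out(
  deltas=[
    [0,0,-0.015,0,0.0],
    [0,0,-0.03,0,0.0],
    [0,0,-0.04,0,0.0],
    [0,0,-0.04,0,0.0],
    [0,0,-0.03,0,0.0],
  ],
)

```text
clock: 22.95
ee_pos: [434.4, -339.5, 161.5]
eef_rot: [[0.161, 0.987, 0.002], [0.987, -0.161, -0.002], [-0.001, 0.003, -1.0]]
wrist_force: [0.0, 0.1, -0.8]
gripper_width: 17.7
grasp_force: 58.9
```

```bash
python3 plan.py 8 0 550 -70 160 -4
```

```text
clock 22.95 pos [ 434.4 -339.5  161.5] yaw -9.3 q [ 19.  28.  21. 107. -14.  47.  38.] step 36.7
[[0.036,0.009,0.0,-0.7,0.0],[0.035,0.009,0.0,-0.7,0.0],[0.035,0.01,0.0,-0.7,0.0],[0.035,0.01,0.0,-0.7,0.0],[0.035,0.01,0.0,-0.7,0.0],[0.035,0.011,0.0,-0.7,0.0],[0.035,0.011,0.0,-0.7,0.0],[0.035,0.012,0.0,-0.7,0.0]]
```

Call:
carry_out(
  deltas=[
    [0.036,0.009,0,-0.7,0.0],
    [0.035,0.009,0,-0.7,0.0],
    [0.035,0.01,0,-0.7,0.0],
    [0.035,0.01,0,-0.7,0.0],
    [0.035,0.01,0,-0.7,0.0],
    [0.035,0.011,0,-0.7,0.0],
    [0.035,0.011,0,-0.7,0.0],
    [0.035,0.012,0,-0.7,0.0],
  ],
)

```text
clock: 23.75
ee_pos: [549.3, -68.2, 159.1]
eef_rot: [[0.063, 0.998, 0.001], [0.998, -0.063, 0.0], [0.0, 0.001, -1.0]]
wrist_force: [1.5, 0.6, -0.5]
gripper_width: 17.9
grasp_force: 58.9
```

```bash
python3 plan.py 8 0 646 202 120 1
```

```text
clock 23.75 pos [549.3 -68.2 159.1] yaw -3.6 q [-11.  28.  20. 107. -13.  47.  12.] step 36.2
[[0.034,0.01,0.005,-0.6,0.0],[0.034,0.01,0.005,-0.6,0.0],[0.034,0.011,0.005,-0.6,0.0],[0.034,0.011,0.005,-0.6,0.0],[0.034,0.011,0.005,-0.6,0.0],[0.034,0.012,0.005,-0.6,0.0],[0.034,0.012,0.005,-0.6,0.0],[0.034,0.012,0.005,-0.6,0.0]]
```

Call:
carry_out(
  deltas=[
    [0.034,0.01,0.0,-0.6,0.0],
    [0.034,0.01,0.0,-0.6,0.0],
    [0.034,0.011,0.0,-0.6,0.0],
    [0.034,0.011,0.005,-0.6,0.0],
    [0.034,0.011,0.005,-0.6,0.0],
    [0.034,0.012,0.01,-0.6,0.0],
    [0.034,0.012,0.01,-0.6,0.0],
    [0.034,0.012,0.01,-0.6,0.0],
  ],
)

```text
clock: 24.55
ee_pos: [645.6, 201.4, 118.8]
eef_rot: [[-0.021, 1.0, 0.001], [1.0, 0.021, 0.0], [0.0, 0.001, -1.0]]
wrist_force: [0.1, 0.0, -0.6]
gripper_width: 18.0
grasp_force: 58.9
```

```bash
python3 plan.py 8 0 646 202 13 1
```

```text
clock 24.55 pos [645.6 201.4 118.8] yaw 1.2 q [-32.  40.  18.  90. -15.  52.  -7.] step 13.2
[[0.0,0.0,0.013,0.0,0.0],[0.0,0.0,0.013,0.0,0.0],[0.0,0.0,0.013,0.0,0.0],[0.0,0.0,0.013,0.0,0.0],[0.0,0.0,0.013,0.0,0.0],[0.0,0.0,0.013,0.0,0.0],[0.0,0.0,0.013,0.0,0.0],[0.0,0.0,0.013,0.0,0.0]]
```

Call:
carry_out(
  deltas=[
    [0,0,0.02,0,0.0],
    [0,0,0.025,0,0.0],
    [0,0,0.022,0,0.0],
    [0,0,0.017,0,0.0],
    [0,0,0.012,0,0.0],
    [0,0,0.007,0,0.0],
    [0,0,0.004,0,0.0],
    [0,0,0,0,0.0],
  ],
)

```text
clock: 25.35
ee_pos: [645.5, 200.0, 12.0]
eef_rot: [[-0.02, 1.0, 0.001], [1.0, 0.02, 0.0], [0.0, 0.001, -1.0]]
wrist_force: [-0.5, -0.8, 0.6]
gripper_width: 18.3
grasp_force: 58.9
```

Call:
carry_out(
  deltas=[
    [0,0,0,0,0.02],
    [0,0,0,0,0.03],
    [0,0,0,0,0.035],
    [0,0,0,0,0.035],
    [0,0,-0.015,0,0.035],
    [0,0,-0.035,0,0.035],
    [0,0,-0.045,0,0.04],
    [0,0,-0.045,0,0.04],
  ],
)

```text
clock: 26.15
ee_pos: [644.9, 199.7, 153.7]
eef_rot: [[-0.02, 1.0, -0.0], [1.0, 0.02, -0.0], [-0.0, -0.0, -1.0]]
wrist_force: [1.4, 0.3, -0.1]
gripper_width: 40.2
grasp_force: 0.0
```

```bash
python3 plan.py 8 40 470 370 200 1
```

```text
clock 26.15 pos [644.9 199.7 153.7] yaw 1.1 q [-32.  38.  19.  88. -14.  56.  -8.] step 31.1
[[0.022,-0.021,-0.006,0.0,0.04],[0.022,-0.021,-0.006,0.0,0.04],[0.022,-0.021,-0.006,0.0,0.04],[0.022,-0.021,-0.006,0.0,0.04],[0.022,-0.021,-0.006,0.0,0.04],[0.022,-0.021,-0.006,0.0,0.04],[0.022,-0.021,-0.006,0.0,0.04],[0.022,-0.021,-0.006,0.0,0.04]]
```

Pull the arm aside, then check every item numerically.

Call:
carry_out(
  deltas=[
    [0.022,-0.021,-0.006,0,0.04],
    [0.022,-0.021,-0.006,0,0.04],
    [0.022,-0.021,-0.006,0,0.04],
    [0.022,-0.021,-0.006,0,0.04],
    [0.022,-0.021,-0.006,0,0.04],
    [0.022,-0.021,-0.006,0,0.04],
    [0.022,-0.021,-0.006,0,0.04],
    [0.022,-0.021,-0.006,0,0.04],
  ],
)

```text
clock: 26.95
ee_pos: [472.8, 373.2, 200.8]
eef_rot: [[-0.02, 1.0, 0.001], [1.0, 0.02, 0.001], [0.001, 0.001, -1.0]]
wrist_force: [0.1, 0.1, -0.3]
gripper_width: 40.1
grasp_force: 0.0
```

Call:
carry_out(
  deltas=[
    [0.015,-0.02,0,0,0.04],
    [0.015,-0.01,0,0,0.04],
    [0,0,0,0,0.04],
    [0,0,0,0,0.04],
    [0,0,0,0,0.04],
  ],
)

```text
clock: 27.45
ee_pos: [444.4, 400.6, 199.5]
eef_rot: [[-0.018, 1.0, 0.001], [1.0, 0.018, -0.001], [-0.001, 0.001, -1.0]]
wrist_force: [-0.7, -0.4, 0.6]
gripper_width: 40.2
grasp_force: 0.0
```

```bash
cat > chk.py <<'E'
from h import *
a=viewer.camera("top");b=viewer.camera("scene");a0=np.load("top.npy",allow_pickle=True).item();b0=np.load("scene.npy",allow_pickle=True).item()
def mk(c,f,roi):
    x0,y0,x1,y1=roi;h=cv2.cvtColor(c["image"],cv2.COLOR_BGR2HSV).astype(int);m=np.zeros(h.shape[:2],np.uint8);m[y0:y1,x0:x1]=f(h[...,0],h[...,1],h[...,2])[y0:y1,x0:x1]
    n,l,s,ce=cv2.connectedComponentsWithStats(m);i=1+np.argmax(s[1:,4]) if n>1 else 0;return ce[i],s[i,4],s[i,:4]
blue=lambda h,s,v:(h>95)&(h<125)&(s>90)&(v>35)
lid=lambda h,s,v:(h<20)&(s>110)&(v>70)
tq=lambda h,s,v:(h>75)&(h<100)&(s>40)&(v>80)
white=lambda h,s,v:(s<70)&(v>70)
dark=lambda h,s,v:(v<40)
p,n,_=mk(a,blue,(136,132,182,172));q,m,_=mk(b,blue,(225,128,280,165));P,e=two(a,p,b,q);print("eraser blue",p.round(1),n,q.round(1),m,P.round(1),round(e,1))
p,n,w=mk(a,white,(138,134,180,170));print("eraser white",p.round(1),n,onz(a,p,17).round(),w)
for nm,f,r,c,c0 in(("jar top",lid,(310,205,350,250),a,a0),("jar scn",lid,(285,228,325,262),b,b0),("lino top",tq,(385,160,445,215),a,a0),("lino scn",tq,(380,270,445,330),b,b0)):
    x,n,_=mk(c,f,r);y,k,_=mk(c0,f,r);print(nm,"shift px",(x-y).round(2),n,k)
p,n,w=mk(a,dark,(206,132,262,180));print("dark green-tray blob",onz(a,p,40).round(),n,w)
s=robot.read_state();print(s["clock"],s["ee_pos"].round())
E
python3 chk.py
```

```text
eraser blue [157.1 154.1] 46 [249.  145.5] 24 [643.7 207.5  17.3] 0.8
eraser white [163.8 154.5] 48 [643. 190.  17.] [158 151  10   8]
jar top shift px [-0.02  0.03] 471 470
jar scn shift px [0.02 0.02] 470 471
lino top shift px [-13.08 -23.14] 81 111
lino scn shift px [0.39 0.46] 185 195
dark green-tray blob [642.  -9.  40.] 202 [233 145  17  17]
27.55 [444. 401. 199.]
```

The eraser lies flat at the middle of the wooden tray, with its top near z = 17–20 mm. The jar is unmoved, and the gripper never went near the lino block; the top-view shift there comes from the mask splitting. The scene view shows less than 0.5 px of shift.

```bash
python3 -c "
from rig import robot
print(robot.job_done())"
```

```text
the job is handed in; nothing more can be done
None
```

The job is handed in at about 27.6 s of 112 s: tubes in the yellow tray, stamps upright in the green tray, eraser in the wooden tray, jar and lino block left in place; the judge returned no verdict, and I viewed 15 pictures, one over the limit of 14.

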